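# Close the full sharps tub

## Task

The larger sharps tub is full: take its lid off the sloped rest, put it on that tub and press it down until it clips in, level and flush on the rim all round. Then slide the tub's lock inwards over the lid as far as it goes. Leave the other things on the desk where they stand.

Things in the scene. Friction and masses are not known exactly. Their poses are not given: they have to be found in the camera images.
- lid: Loose round yellow lid, 62 mm radius; origin at the centre of its 4 mm flange's underside, z out of its top. Plug below: 52 mm radius, 14 mm deep, lower 5 mm tapering to 45 mm. Grip bar above: 12 mm thick along x, 50 mm long along y, from z = 4 to 36 mm. Starts lying in the sloped rest, tilted 35 deg, its bar level across the slope.
- lid_bar (a point): Centre of the top of the lid's grip bar, 36 mm above the lid's origin; axes as the lid's.
- rest: Fixed grey sloped rest, about 130 x 120 mm, highest point about 120 mm; origin at the centre of its foot on the desk. Its slope rises along its own +x at 35 deg and so faces its -x side; two short stops at the low edge reach 1 mm above the lid's flange there.
- tub: Fixed round yellow tub, the larger: 116 mm outer diameter, 100 mm high, wall 3 mm, mouth 110 mm. Origin: centre of its underside. Four sprung nubs inside the mouth, 6 mm below the rim, hold an unpressed lid about 5 mm proud; 10 to 20 N pressed at its middle clips it past them. The lock is on the tub's -x side.
- tub_rim (a point): Centre of the big tub's mouth at rim height, 100 mm above the desk; the lid's origin comes to this point when seated. Axes as the tub's.
- lock (a joint): Grey sliding lock of the big tub: 0 = fully out, 0.024 (m) = fully in, its tongue lying over the lid's flange; it moves along the tub's +x, towards the tub's centre, and stays where it is left (about 2 N to move). Its flat tongue is 26 mm wide and 5 mm thick, its underside 6 mm above the rim: it clears only a seated lid.
- lock_post (a point): Centre of the top of the lock's upright round post (18 mm diameter, standing 28 mm above the tongue), 39 mm above the rim; fully out it is 103 mm from the tub's axis, fully in 79 mm. The tongue and its slide block end 13 mm farther out than this point.
- small_tub: Fixed round yellow tub of the same make but smaller, 86 mm diameter and 85 mm high, holding wooden sticks; no lock, the lid does not fit it. Origin: centre of its underside.
- pump_bottle: Bystander: clear pump bottle, 68 mm diameter, 200 mm high. Origin: centre of its underside.
- meter: Bystander: red hand-held meter lying flat, 100 x 62 x 20 mm. Origin: centre of its underside.
- reagent_jar: Bystander: amber jar, 48 mm diameter, 75 mm high. Origin: centre of its underside.
- dropper: Bystander: small white dropper bottle, 24 mm diameter, 60 mm high. Origin: centre of its underside.
- swab_jar: Bystander: glass jar with steel cap, 60 mm diameter, 90 mm high. Origin: centre of its underside.
Things that resemble listed ones, but are neither listed nor needed, are in the scene too. Leave any blue look-alike of the lid alone.

How it is judged:
On the way, in this order (a step that is already met when the one before it is completed fails the run):
1. the lid is clipped in on the big tub: level and down on the rim (z of lid in the frame of tub_rim between -0.003 and 0.002 m and horizontal distance between lid and tub_rim below 0.005 m and angle between lid's own z axis and vertical below 0.035 rad and value of joint lock below 0.012 m), for 0.2 s.
2. the lock has been slid in over the seated lid (value of joint lock above 0.021 m), for 0.2 s.
At the end, for the whole second after the job is handed in: The lid sits on the big tub with its flange within 2 mm of the rim, centred within 5 mm, level within 2 degrees and at rest, and the lock is in to at least 21 of its 24 mm (z of lid in the frame of tub_rim between -0.003 and 0.002 m and horizontal distance between lid and tub_rim below 0.005 m and angle between lid's own z axis and vertical below 0.035 rad and value of joint lock above 0.021 m and linear speed of lid below 0.01 m/s); the robot touches nothing.
It fails at once if a bystander was shifted by more than 30 mm or knocked over (distance of any of pump_bottle, meter, reagent_jar, dropper, swab_jar from where it was at the start of the episode above 0.03 m or angle between any of pump_bottle, reagent_jar, dropper, swab_jar's own z axis and vertical above 0.7 rad).
It also fails if it takes over 54 s, if anything falls off the work surface, if the arm or the gripper's body presses on something with over 40 N, if the wrist force passes 120 N, or if a joint passes its speed limit or range.

## Robot

A 6-joint arm with a two-finger parallel gripper is mounted at the origin on the work surface. World frame = base frame: x ahead of the robot, y to its left, z up, the work surface at z = 0. Lengths are in m, angles in rad, forces in N, time in s.
With the tool pointing down it reaches from about 0.35 to 0.975 m from the base axis. Payload 4.9 kg.
Tool frame: the origin (TCP) lies midway between the tips of the shut fingers; the grasp point (between the pads) lies 19 mm behind it (ctrl.hold_point_z is the distance from the TCP to the grasp point, in m); z points along the fingers, y is the line along which they close (so a half turn about z gives the same grasp; the last joint's range is limited). The gripper opens to 85 mm and grips with 20 to 120 N. Pads are 22 mm wide; open, the fingers measure 114 mm over their backs; the gripper's body (76 mm by 85 mm) begins 54 mm behind the grasp point. The pads swing forward as they close: fully open they stand 13 mm farther back than shut.
Start: joints at [-1.465, 0.053, 1.613, -0, 1.476, -0.119], TCP at [0.139, -0.609, 0.231] pointing down, gripper open.
Joint ranges: [-3.01, 3.01], [-1.01, 2.22], [0.06, 2.58], [-1.02, 4.17], [0.09, 2.62], [-3.14, 3.14]. Speed limits (rad/s): [2.57, 2.57, 3.14, 3.14, 3.14, 3.14].

## Interface

Orientations are given as a rotation vector (axis times angle).
In Python, from station import status, viewer, finish_job, ctrl gives the robot as it stands.
- The arm moves only by the shell command python3 -m jog 'ROWS' [FORCE]. ROWS is JSON, a list of rows, each a list of 7 numbers: the turn, a rotation vector about the tool's x, y, z each as a share of 5 degrees, from -1 to 1, then the shift along the tool's x, y, z each as a share of 30 mm, from -1 to 1, then the opening, from -1 (shut) to 1 (fully open). A call has 1 to 5 rows; each row shifts and turns the commanded pose from where the row before left it, along the tool's axes as they then stand; what a row does not reach is not made up. A row lasts 1/8 s, in which the tool goes at most 62.5 mm and 10.7 degrees, less where a joint would pass 70% of its speed; a pose out of reach is approached as far as the arm can. A call with a number of a shift or a turn outside -1 to 1 is refused whole. A call with a gripper value outside its range is refused whole. The fingers move at their own pace and stop on an object; FORCE is the grip in N (left out, the last holds). Time passes only in rows, so rows that do not move let the fingers close. It gives the time, the measured TCP pose, the force, the opening and the grip force at its end, in the units of the state.
- status.get_obs(): the state, without advancing time (a new reading comes with each control period).
- viewer.get_image(name): name is "scene" or "top"; returns a dict with "img" (400x640x3 uint8, red, green, blue), "fovy" (degrees; the focal length in pixels is half the picture's height over the tangent of half this angle, whatever the lens; pixels are square), "cx", "cy" (the principal point, pixels), "rvec" (rotation vector, rad) and "tvec" (3), from world to camera coordinates, as OpenCV has them. Camera axes: x right, y down, z forward; pixel columns grow to the right and rows downward; lengths in m; the calibration is good to about 2 mm. A picture is of the moment at which its call begins. There is no depth.
- finish_job(): hands the job in; it is judged then, once.
The state is a dict: "t": time; "q": joint angles; "dq": joint speeds; "effort": joint torques, N m; "tool_pos": TCP position; "tool_rot": TCP orientation; "contact_force": force on the tool from outside, world axes, zero at the start; "wrist_torque": the same for the moment, N m; "opening": finger opening in m; "grip_force": force on a finger pad.
Only numpy, scipy, OpenCV 4.12 (cv2) and the standard library are available. Lean on these libraries where they do the work, as an engineer would, in place of code of your own. Each camera call takes 0.05 s, during which the arm holds its last target. There are 200 camera calls.

## Working session

There is one attempt and no reset: what is moved stays moved. The work goes in short steps, Python scripts to look and compute and a shell command to move; the robot and the scene stay as the last step left them, time stands still between calls to the robot, and variables do not carry over. Pictures are saved under pics/ and viewed, at most 10 in all, crops included, and the job is handed in when it is done.

```bash
mkdir -p pics; ls
python3 - <<'E'
from station import status, viewer, ctrl
import cv2, pickle
print(status.get_obs()); print(ctrl.hold_point_z)
for n in("scene","top"):
    d=viewer.get_image(n); pickle.dump(d,open(f"pics/{n}0.pkl","wb"))
    cv2.imwrite(f"pics/{n}0.png",d["img"][:,:,::-1]); print({k:v for k,v in d.items() if k!="img"})
E
```

```text
pics
{'t': 0.0, 'q': array([-1.46502266e+00,  5.33632566e-02,  1.61429801e+00, -5.93303147e-05,
        1.47600775e+00, -1.19008235e-01]), 'dq': array([-0.00076328,  0.00055388,  0.00110131, -0.00026092,  0.00057703,
       -0.0002043 ]), 'effort': array([ 3.22395772e-04, -3.93684447e+01, -3.70174026e+01, -8.20743981e-05,
        7.09510467e-03, -6.96211046e-06]), 'tool_pos': array([ 0.1392209 , -0.6086516 ,  0.23005666]), 'tool_rot': array([-3.11970706e+00, -3.52119647e-01,  7.11368595e-05]), 'contact_force': array([ 0.27281859, -0.23053217, -0.07371567]), 'wrist_torque': array([ 0.03048196, -0.02821085,  0.0153078 ]), 'grip_force': 0.0, 'opening': 0.0852902577220288}
0.0187
{'fovy': 51.26115721455771, 'cx': 325.4272968528567, 'cy': 198.76251056550657, 'rvec': array([ 2.20506291,  1.21388173, -0.44913768]), 'tvec': array([-0.27466109, -0.25877041,  1.39546332])}
{'fovy': 48.75632396964359, 'cx': 311.4739337374739, 'cy': 200.5658752285396, 'rvec': array([ 2.17004955, -2.22778989,  0.09635651]), 'tvec': array([0.00760689, 0.55439176, 1.35315184])}
```

View pics/scene0.png

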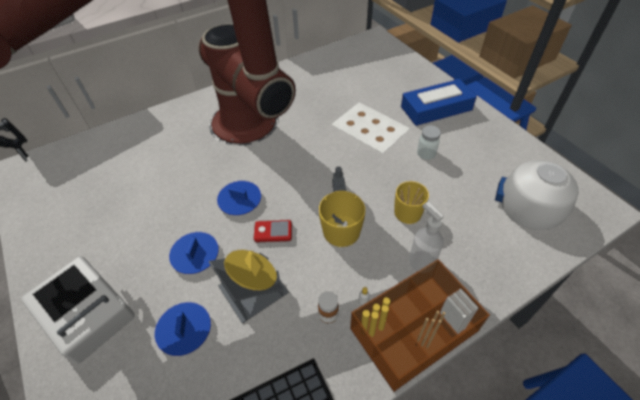

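View pics/top0.png

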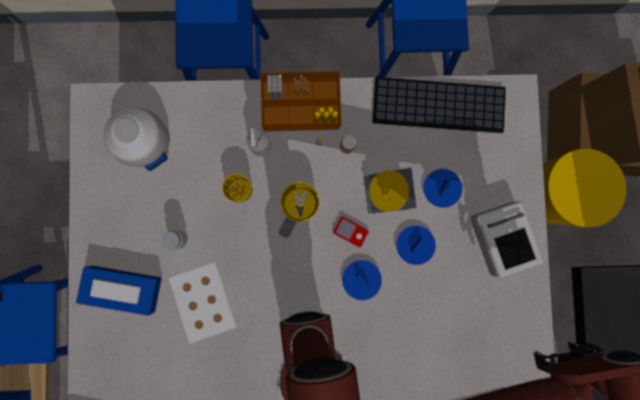

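Lid candidates (top view): yellow (389,190) on the grey rest; blue (443,187), (416,244), (361,280), which are the look-alikes. The yellow one fits, since it is round, yellow and lies on the sloped rest (scene 251,270). Tubs: the larger, with the lock, is at top (300,201) / scene (342,218); the small one with sticks is at top (237,187). I'll confirm both in one enlarged crop.

Run:
```python
import cv2, pickle, numpy as np
s=pickle.load(open("pics/scene0.pkl","rb"))["img"];t=pickle.load(open("pics/top0.pkl","rb"))["img"]
r=lambda a,x,y,w,h:cv2.resize(a[y:y+h,x:x+w],(400,300),interpolation=cv2.INTER_CUBIC)
o=np.vstack([np.hstack([r(s,205,230,100,75),r(s,305,160,100,75)]),np.hstack([r(t,350,150,80,60),r(t,260,175,80,60)])])
cv2.imwrite("pics/crop0.png",o[:,:,::-1])
```

```text
(no output)
```

View pics/crop0.png

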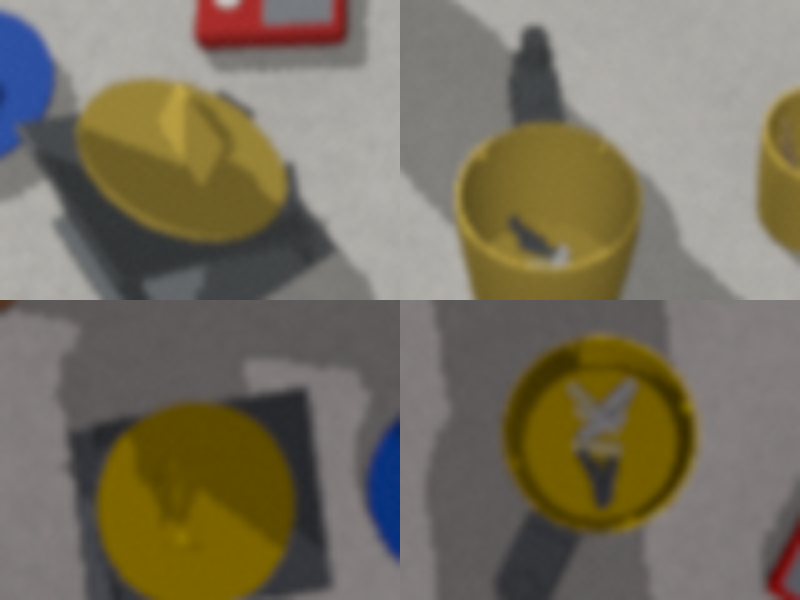

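The crop confirms both. The yellow lid lies on the grey rest, with the stops on its right in the scene view, near (265,255) and (277,274), so the slope faces world +y. The big tub is open, with the dark lock pointing to (338,170) in the scene view. Next I'll fit poses by silhouette.

```bash
cat > h.py <<'E'
import cv2, pickle, numpy as np
from scipy.spatial.transform import Rotation as R
from scipy.optimize import minimize
def proj(d,P):
    f=200/np.tan(np.radians(d["fovy"])/2)
    return cv2.projectPoints(np.float64(P),d["rvec"],d["tvec"],np.array([[f,0,d["cx"]],[0,f,d["cy"]],[0,0,1]]),None)[0][:,0]
S=4
def sil(d,hulls,roi):
    x,y,w,h=roi; m=np.zeros((h*S,w*S),np.uint8)
    for P in hulls:
        p=(proj(d,P)-[x,y]+.5)*S-.5
        cv2.fillConvexPoly(m,cv2.convexHull(np.round(p*16).astype(np.int32)),255,shift=4)
    return cv2.resize(m,(w,h),interpolation=cv2.INTER_AREA)/255.
def yellow(d,roi):
    x,y,w,h=roi; c=cv2.cvtColor(d["img"],cv2.COLOR_RGB2HSV)[y:y+h,x:x+w]
    return ((c[...,0]>15)&(c[...,0]<35)&(c[...,1]>110)&(c[...,2]>40)).astype(float)
a=np.linspace(0,2*np.pi,60)
ring=lambda r,z:np.c_[r*np.cos(a),r*np.sin(a),a*0+z]
box=lambda x,y,z0,z1:np.array([[i,j,k] for i in(-x,x) for j in(-y,y) for k in(z0,z1)])
def lidT(p,tilt=35):
    # p: x,y,z,yaw of slope's +x ; slope rises along +x -> normal leans to -x ; bar (y) level
    return R.from_euler('ZY',[p[3],-tilt],degrees=True),np.array(p[:3])
def lidh(p,tilt=35):
    r,t=lidT(p,tilt); return [r.apply(np.vstack([ring(.062,0),ring(.062,.004)]))+t, r.apply(box(.006,.025,.004,.036))+t]
def tubh(p): return [np.vstack([ring(.058,0),ring(.058,.1)])+[p[0],p[1],0]]
def post(p,r=.103): # p x,y,yawdeg ; on -x side
    c=np.array([np.cos(np.radians(p[2])),np.sin(np.radians(p[2]))]); return np.array([*(np.array(p[:2])-r*c),.139])
def fit(f,p0,views,step):
    M=[(d,roi,yellow(d,roi)) for d,roi in views]
    J=lambda p:sum(np.abs(sil(d,f(p),roi)-m).sum() for d,roi,m in M)
    o=minimize(J,p0,method='Nelder-Mead',options=dict(initial_simplex=np.vstack([p0]+[np.array(p0)+np.eye(len(p0))[i]*step[i] for i in range(len(p0))]),xatol=1e-5,fatol=.01,maxiter=800))
    return o.x,o.fun,[m.sum() for _,_,m in M],[np.abs(sil(d,f(o.x),roi)-m).sum() for d,roi,m in M]
E
cat > m.py <<'E'
from h import *
s=pickle.load(open("pics/scene0.pkl","rb"));t=pickle.load(open("pics/top0.pkl","rb"))
def bp(d,px,z):
    f=200/np.tan(np.radians(d["fovy"])/2);Rm=cv2.Rodrigues(d["rvec"])[0]
    c=-Rm.T@d["tvec"];v=Rm.T@[(px[0]-d["cx"])/f,(px[1]-d["cy"])/f,1];return (c+v*(z-c[2])/v[2])
l0=bp(t,(389,190),.08); u0=bp(t,(300,201),.1); print(l0,u0)
best=min((fit(lidh,[l0[0],l0[1],.08,y],[(s,(205,230,90,75)),(t,(355,160,62,62))],[.01,.01,.01,10]) for y in(-110,-90,-70)),key=lambda r:r[1])
print("lid",best)
tb=fit(lambda p:tubh(p),[u0[0],u0[1]],[(s,(305,175,75,80)),(t,(265,170,75,65))],[.01,.01]);print("tub",tb)
print("post", bp(s,(338.7,169.5),.139), bp(t,(284,234),.105))
pickle.dump((best[0],tb[0]),open("fit.pkl","wb"))
def ov(d,x,y,w,h,k):
    im=cv2.resize(np.ascontiguousarray(d["img"][y:y+h,x:x+w]),(400,300),interpolation=cv2.INTER_CUBIC)
    L=lidT(best[0]);P=lambda q:L[0].apply(q)+L[1]
    T=[tb[0][0],tb[0][1],0]
    b=box(.006,.025,.004,.036)
    for c,pts in ((( 255,0,0),P(ring(.062,.004))),((0,255,0),P(b[[1,3,7,5,1]])),((0,0,255),P(b[[0,2,6,4,0]])),((255,0,0),ring(.058,.1)+T),((0,255,0),ring(.058,0)+T)):
        q=(proj(d,pts)-[x,y]+.5)*(400/w)-.5; cv2.polylines(im,[np.int32(q)],False,c,1)
    return im
o=np.vstack([np.hstack([ov(s,205,230,100,75,0),ov(s,305,160,100,75,0)]),np.hstack([ov(t,350,150,80,60,0),ov(t,260,180,80,60,0)])])
cv2.imwrite("pics/ov0.png",o[:,:,::-1])
E
python3 m.py
```

```text
[ 0.5760388  -0.23752825  0.08      ] [0.5486694  0.02849004 0.1       ]
lid (array([  0.57367476,  -0.23428143,   0.08670187, -82.68960574]), np.float64(98.45882352941176), [np.float64(1557.0), np.float64(1328.0)], [np.float64(56.87843137254902), np.float64(41.58039215686274)])
tub (array([0.54792748, 0.03028315]), np.float64(636.313725490196), [np.float64(1915.0), np.float64(1078.0)], [np.float64(445.8549019607843), np.float64(190.45882352941175)])
post [0.46441674 0.07603859 0.139     ] [0.4539542  0.07711984 0.105     ]
```

View pics/ov0.png

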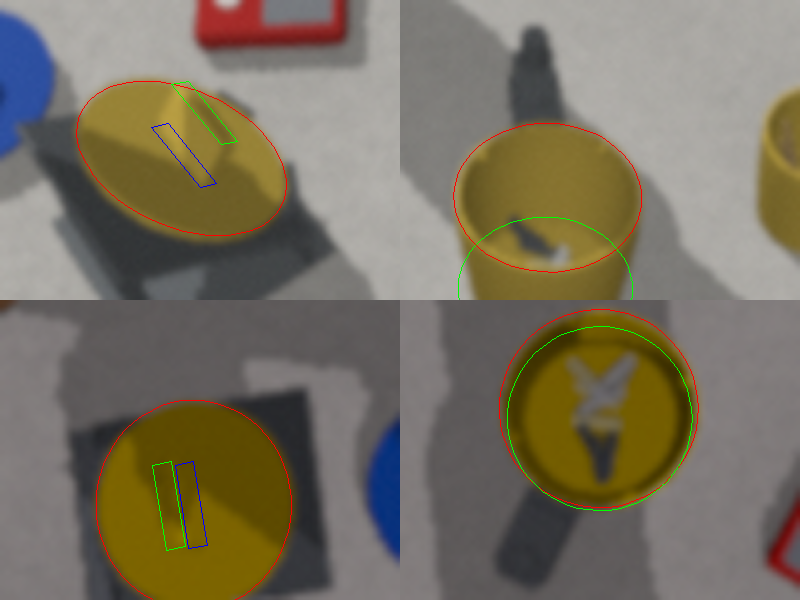

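The lid fit is good. The tub fit is degraded by its contents and taper, so I'll refit the tub by its rim, with holes filled, then fit the lock's yaw.

```bash
cat > m2.py <<'E'
from h import *
import h
s=pickle.load(open("pics/scene0.pkl","rb"));t=pickle.load(open("pics/top0.pkl","rb"))
lid,tub=pickle.load(open("fit.pkl","rb"))
y0=h.yellow
def filled(d,roi):
    c=max(cv2.findContours(y0(d,roi).astype(np.uint8),0,2)[0],key=cv2.contourArea)
    m=np.zeros((roi[3],roi[2]),np.uint8); cv2.fillPoly(m,[cv2.convexHull(c)],1); return m.astype(float)
h.yellow=filled
V=[(s,(305,175,75,80)),(t,(265,170,75,65))]
tubh=lambda p:[np.vstack([ring(p[2],0),ring(.058,.1)])+[p[0],p[1],0]]
for v in (V,V[:1],V[1:]): 
    r=fit(tubh,[tub[0],tub[1],.05],v,[.01,.01,.005]); print(r)
    if v is V: tub=r[0]
def dark(d,roi):
    x,y,w,hh=roi; c=d["img"][y:y+hh,x:x+w].astype(float); return ((c.max(2)<T[id(d)])&(c.max(2)-c.min(2)<30)).astype(float)*(sil(d,tubh(tub),roi)<.02)
T={}
for d,(x,y,w,hh) in ((s,(325,160,35,32)),(t,(272,208,40,35))):
    g=d["img"][y:y+hh,x:x+w].max(2); T[id(d)],_=cv2.threshold(g,0,255,cv2.THRESH_OTSU); print("otsu",T[id(d)])
def lock(p):
    c=R.from_euler('z',p[0],degrees=True); o=[tub[0],tub[1],0]
    cyl=np.vstack([ring(.009,.111),ring(.009,.139)])+[-.103,0,0]
    bx=np.array([[i,j,k] for i in(-.116,-.05) for j in(-.013,.013) for k in(.09,.111)])
    return [c.apply(cyl)+o,c.apply(bx)+o]
def silx(d,hl,roi): return sil(d,hl,roi)*(sil(d,tubh(tub),roi)<.02)
for vs in ([(s,(325,160,35,32))],[(t,(272,208,40,35))],[(s,(325,160,35,32)),(t,(272,208,40,35))]):
    J=lambda p:sum(np.abs(silx(d,lock([p]),r)-dark(d,r)).sum() for d,r in vs)
    ys=np.arange(-70,0,.5);v=[J(y) for y in ys];print("yaw",ys[np.argmin(v)],min(v),[dark(d,r).sum() for d,r in vs])
yaw=ys[np.argmin(v)]
pickle.dump((lid,np.array([tub[0],tub[1],yaw])),open("fit.pkl","wb"));print(lid,tub,yaw,post([tub[0],tub[1],yaw]))
L=lidT(lid);print("bar top",L[0].apply([0,0,.036])+L[1],"normal",L[0].apply([0,0,1]),"bar",L[0].apply([0,1,0]))
E
python3 m2.py; python3 -c "
from station import ctrl;print([x for x in dir(ctrl) if x[0]!='_'])"
```

```text
(array([0.5480152 , 0.03032293, 0.04686933]), np.float64(96.77254901960785), [np.float64(2042.0), np.float64(1247.0)], [np.float64(59.72941176470589), np.float64(37.043137254901964)])
(array([0.54847469, 0.03014067, 0.04649915]), np.float64(58.52941176470588), [np.float64(2042.0)], [np.float64(58.52941176470588)])
(array([0.54738215, 0.03027143, 0.04938469]), np.float64(36.10980392156863), [np.float64(1247.0)], [np.float64(36.10980392156863)])
otsu 133.0
otsu 79.0
yaw -28.0 231.0 [np.float64(448.0)]
yaw -28.0 63.568627450980394 [np.float64(228.0)]
yaw -28.0 294.5686274509804 [np.float64(448.0), np.float64(228.0)]
[  0.57367476  -0.23428143   0.08670187 -82.68960574] [0.5480152  0.03032293 0.04686933] -28.0 [0.4570716 0.0786785 0.139    ]
bar top [ 0.57104732 -0.21380053  0.11619135] normal [-0.07298448  0.56891405  0.81915204] bar [9.91871375e-01 1.27244550e-01 5.55111512e-17]
['MotionError', 'hold_point_z']
```

```bash
cat > go.py <<'E'
# prints what is left to a target TCP pose, in row units
from h import *
from station import status
import sys
lid,tub=pickle.load(open("fit.pkl","rb"))
def rest(pos,Rt,label=""):
    o=status.get_obs(); Rn=R.from_rotvec(o["tool_rot"])
    sh=Rn.inv().apply(np.array(pos)-o["tool_pos"])/.03; tr=np.degrees((Rn.inv()*Rt).as_rotvec())/5
    print(label,"turn/5deg",tr.round(2),"shift/30mm",sh.round(2),"z",o["tool_pos"].round(4),"F",o["contact_force"].round(1),"open",round(o["opening"],4),"grip",round(o["grip_force"],1),"t",round(o["t"],2),"q",o["q"].round(2))
L,lp=lidT(lid); n=L.apply([0,0,1])
def frame(x,z):
    z=np.array(z)/np.linalg.norm(z);x=np.array(x)-np.dot(x,z)*z;x/=np.linalg.norm(x);return R.from_matrix(np.c_[x,np.cross(z,x),z])
bar=L.apply([0,1,0])
Rg=frame(bar,-n); Rd=frame(bar,[0,0,-1])
tp=np.array([tub[0],tub[1],.1])
E
python3 - <<'E'
from go import *
rest(lp+n*.12,Rg,"pre")
E
```

```text
pre turn/5deg [-7.02 -0.34  1.08] shift/30mm [ 17.12 -11.22   1.53] z [ 0.1393 -0.6087  0.2302] F [-1.4  0.   0.5] open 0.0855 grip 0.0 t 0.1 q [-1.47  0.05  1.61 -0.    1.48 -0.12]
```

```bash
python3 -m jog '[[0,0,0,1,-0.6,0,0],[0,0,0,1,-0.6,0,0],[0,0,0,1,-0.6,0,0],[0,0,0,1,-0.6,0,0],[0,0,0,1,-0.6,0,0]]' 60
python3 -m jog '[[0,0,0,1,-0.7,0,0],[0,0,0,1,-0.7,0,0],[0,0,0,1,-0.7,0,0],[0,0,0,1,-0.7,0,0],[0,0,0,1,-0.7,0,0]]'
python3 -m jog '[[0,0,0.2,1,-0.7,0,0],[0,0,0.2,1,-0.7,0,0],[0,0,0.2,1,-0.7,0,0],[0,0,0.2,1,-0.7,0,0],[0,0,0.2,1,-0.7,0,0]]'
python3 - <<'E'
from go import *
rest(lp+n*.12,Rg,"pre")
E
```

```text
t: 0.72
tool_pos: [0.2661, -0.4869, 0.2307]
tool_rot: [-3.121, -0.352, 0.0]
contact_force: [0.1, 0.5, -0.2]
opening: 0.043
grip_force: 0.0
t: 1.35
tool_pos: [0.3888, -0.3511, 0.2308]
tool_rot: [-3.121, -0.352, 0.001]
contact_force: [0.3, -0.6, 0.4]
opening: 0.0426
grip_force: 0.0
t: 1.98
tool_pos: [0.5162, -0.2198, 0.2308]
tool_rot: [-3.134, -0.215, 0.001]
contact_force: [-0.1, 0.3, 0.1]
opening: 0.043
grip_force: 0.0
pre turn/5deg [-7.01 -0.03  0.11] shift/30mm [ 1.85 -1.55  1.52] z [ 0.5162 -0.2198  0.2308] F [-0.1  0.3  0.1] open 0.043 grip 0.0 t 1.98 q [-0.54 -0.1   1.76 -0.    1.48  0.9 ]
```

```bash
python3 -m jog '[[0,0,0,0.9,-0.8,0,0],[0,0,0,0.9,-0.8,0,0],[-1,0,0,0,0,0,0],[-1,0,0,0,0,0,0],[-1,0,0,0,0,0,0]]'
python3 -m jog '[[-1,0,0,0,0,0,0],[-1,0,0,0,0,0,0],[-1,0,0,0,0,0,0],[-1,0,0,0,0,0,0],[0,0,0,0,0,0,0]]'
python3 - <<'E'
from go import *
rest(lp+n*.12,Rg,"pre"); rest(lp+n*.008,Rg,"grasp")
E
```

```text
t: 2.6
tool_pos: [0.5625, -0.1657, 0.2308]
tool_rot: [2.871, 0.198, 0.026]
contact_force: [-0.4, 0.2, -0.2]
opening: 0.0427
grip_force: 0.0
t: 3.22
tool_pos: [0.5619, -0.1648, 0.2294]
tool_rot: [2.527, 0.177, 0.052]
contact_force: [-0.2, -0.7, 0.6]
opening: 0.0425
grip_force: 0.0
pre turn/5deg [-0.02 -0.05  0.13] shift/30mm [ 0.1  -0.8   1.25] z [ 0.5619 -0.1648  0.2294] F [-0.2 -0.7  0.6] open 0.0425 grip 0.0 t 3.23 q [-0.15 -0.11  1.86 -0.61  1.26  1.43]
grasp turn/5deg [-0.02 -0.05  0.13] shift/30mm [ 0.08 -0.79  4.98] z [ 0.5619 -0.1648  0.2294] F [-0.2 -0.7  0.6] open 0.0425 grip 0.0 t 3.23 q [-0.15 -0.11  1.86 -0.61  1.26  1.43]
```

```bash
python3 -m jog '[[0,0,0.1,0.1,-0.8,0.9,0],[0,0,0,0,0,0.9,0],[0,0,0,0,0,0.9,0],[0,0,0,0,0,0.8,0],[0,0,0,0,0,0,0]]'
python3 - <<'E'
from go import *
rest(lp+n*.008,Rg,"grasp")
from station import viewer
def c(d,x,y,w,h):return cv2.resize(d["img"][y:y+h,x:x+w],(400,300),interpolation=cv2.INTER_CUBIC)
o=np.hstack([c(viewer.get_image("scene"),205,210,100,75),c(viewer.get_image("top"),350,150,80,60)])
cv2.imwrite("pics/pre.png",o[:,:,::-1])
E
```

```text
t: 3.85
tool_pos: [0.5698, -0.2066, 0.1296]
tool_rot: [2.529, 0.161, 0.053]
contact_force: [-0.1, 0.2, -0.6]
opening: 0.0426
grip_force: 0.0
grasp turn/5deg [-0.03 -0.02 -0.01] shift/30mm [ 0.01 -0.05  1.44] z [ 0.5698 -0.2066  0.1296] F [-0.1  0.2 -0.6] open 0.0426 grip 0.0 t 3.85 q [-0.22  0.02  1.91 -0.66  1.08  1.5 ]
```

View pics/pre.png

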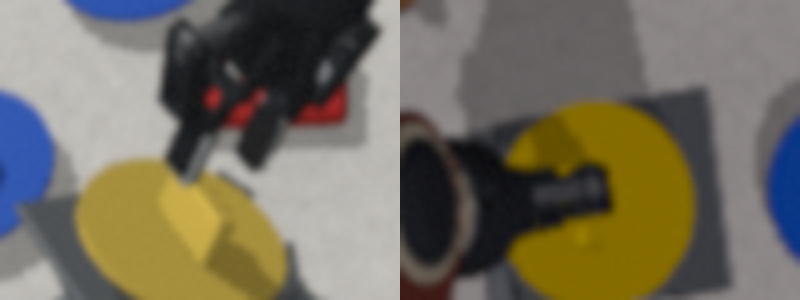

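The fingers stand over the bar, near (190,170) and (255,160) in the scene crop, and straddle it. Nothing is touched yet, so I'll go down and close.

```bash
python3 -m jog '[[0,0,0,0,0,0.7,0],[0,0,0,0,0,0.7,0],[0,0,0,0,0,0,0]]'
python3 -m jog '[[0,0,0,0,0,0,-1],[0,0,0,0,0,0,-1],[0,0,0,0,0,0,-1],[0,0,0,0,0,0,-1],[0,0,0,0,0,0,-1]]' 80
python3 - <<'E'
from go import *
rest(lp+n*.008,Rg,"grasp")
E
```

```text
t: 4.32
tool_pos: [0.5728, -0.2301, 0.0942]
tool_rot: [2.528, 0.163, 0.052]
contact_force: [-0.3, 0.1, -0.5]
opening: 0.0428
grip_force: 0.0
t: 4.95
tool_pos: [0.5749, -0.2294, 0.0976]
tool_rot: [2.526, 0.163, 0.059]
contact_force: [-0.0, 2.5, 1.7]
opening: 0.0106
grip_force: 79.3
grasp turn/5deg [ 0.   -0.08 -0.01] shift/30mm [-0.06 -0.08  0.12] z [ 0.5749 -0.2294  0.0976] F [-0.   2.5  1.7] open 0.0106 grip 79.3 t 4.95 q [-0.26  0.08  1.91 -0.68  1.    1.51]
```

```bash
python3 -m jog '[[0,0,0,0,0,-0.5,-1],[0,0,0,0,0,-0.8,-1],[0,0,0,0,0,-1,-1],[0,0,0,0,0,-1,-1],[0,0,0,0,0,-1,-1]]' 110
python3 - <<'E'
from go import *
rest(tp+[0,0,.1],Rd,"above")
from station import viewer
def c(d,x,y,w,h):return cv2.resize(d["img"][y:y+h,x:x+w],(400,300),interpolation=cv2.INTER_CUBIC)
o=np.hstack([c(viewer.get_image("scene"),205,180,120,90),c(viewer.get_image("top"),330,140,100,75)])
cv2.imwrite("pics/lift.png",o[:,:,::-1])
E
```

```text
t: 5.58
tool_pos: [0.564, -0.1554, 0.204]
tool_rot: [2.527, 0.163, 0.059]
contact_force: [0.2, -0.2, 0.2]
opening: 0.0096
grip_force: 107.4
above turn/5deg [ 7.   -0.07  0.01] shift/30mm [ 0.28 -5.16 -3.45] z [ 0.564  -0.1554  0.204 ] F [ 0.2 -0.2  0.2] open 0.0096 grip 107.4 t 5.58 q [-0.13 -0.08  1.88 -0.63  1.23  1.49]
```

View pics/lift.png

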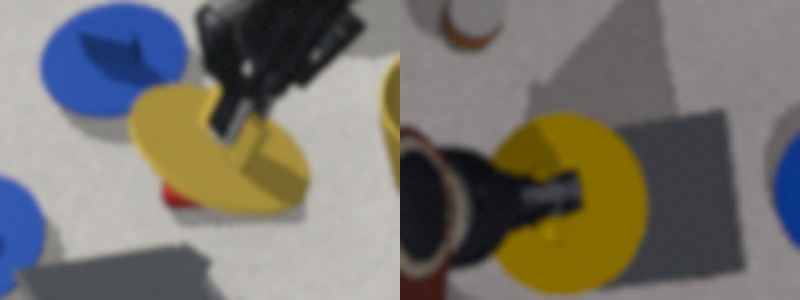

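The lid is held square in the gripper, clear of the rest. I'll level it and measure its pose in the hand before going over the tub.

```bash
python3 -m jog '[[1,0,0,0,0,-0.5,-1],[1,0,0,0,0,-0.5,-1],[1,0,0,0,0,-0.5,-1],[1,0,0,0,0,0,-1],[1,0,0,0,0,0,-1]]'
python3 -m jog '[[1,0,0,0,0,0,-1],[1,0,0,0,0,0,-1],[0,0,0,0,0,0,-1],[0,0,0,0,0,0,-1]]'
cat > lidpose.py <<'E'
from go import *
from station import viewer
import h
s=viewer.get_image("scene");t=viewer.get_image("top")
pickle.dump((s,t),open("pics/held.pkl","wb"))
o=status.get_obs(); Rn=R.from_rotvec(o["tool_rot"]); tcp=o["tool_pos"]
# lid pose: free x,y,z and tilt of its axis; gripper hides part: convex-fill the mask
def filled(d,roi):
    m0=h.y0(d,roi).astype(np.uint8); c=max(cv2.findContours(m0,0,2)[0],key=cv2.contourArea)
    m=np.zeros((roi[3],roi[2]),np.uint8); cv2.fillPoly(m,[cv2.convexHull(c)],1); return m.astype(float)
h.y0=h.yellow; h.yellow=filled
def f(p):
    r=R.from_rotvec([p[3],p[4],0]); return [r.apply(np.vstack([ring(.062,0),ring(.062,.004),ring(.052,-.009),ring(.045,-.014)]))+p[:3]]
p0=[tcp[0],tcp[1],tcp[2]-.011,0,0]
def roi(d,k=55):
    u=proj(d,[p0[:3]])[0].astype(int); return (u[0]-k,u[1]-k,2*k,2*k)
k=40
r=fit(f,p0,[(s,roi(s,k)),(t,roi(t,k))],[.004,.004,.004,.05,.05])
print("lid",r); print("lid-tcp",(r[0][:3]-tcp).round(4), "in tool",Rn.inv().apply(r[0][:3]-tcp).round(4))
r2=fit(lambda q:f([*q,0,0]),p0[:3],[(s,roi(s,k)),(t,roi(t,k))],[.004]*3);print("level fit",r2[0]-tcp,r2[1],r2[3])
im=[]
for d in(s,t):
    x,y,w,hh=roi(d,k); a_=cv2.resize(np.ascontiguousarray(d["img"][y:y+hh,x:x+w]),(400,400),interpolation=cv2.INTER_CUBIC)
    rr=R.from_rotvec([r[0][3],r[0][4],0])
    for z,col in((0,(255,0,0)),(.004,(0,255,0))):
        cv2.polylines(a_,[np.int32((proj(d,rr.apply(ring(.062,z))+r[0][:3])-[x,y]+.5)*(400/w))],False,col,1)
    im.append(a_)
cv2.imwrite("pics/held.png",np.hstack(im)[:,:,::-1])
rest(tp+[0,0,.1],Rd,"above")
E
python3 lidpose.py
```

```text
t: 6.3
tool_pos: [0.5609, -0.1343, 0.2411]
tool_rot: [2.964, 0.193, 0.023]
contact_force: [0.2, 0.2, -0.2]
opening: 0.0097
grip_force: 107.4
t: 6.8
tool_pos: [0.5609, -0.134, 0.2409]
tool_rot: [3.135, 0.204, 0.006]
contact_force: [-0.5, -0.4, -1.7]
opening: 0.0097
grip_force: 107.5
lid (array([ 0.54651602, -0.12858294,  0.20809373,  0.07022081, -0.07083533]), np.float64(1359.929411764706), [np.float64(2094.0), np.float64(516.0)], [np.float64(156.46274509803922), np.float64(1203.4666666666667)])
lid-tcp [-0.0145  0.005  -0.0332] in tool [-0.0139 -0.0068  0.0331]
level fit [-0.02024695  0.00559859 -0.03975844] 1371.078431372549 [np.float64(175.0313725490196), np.float64(1196.0470588235294)]
above turn/5deg [ 0.   -0.05  0.04] shift/30mm [ 0.28 -5.47  1.37] z [ 0.561  -0.1335  0.2413] F [-0.8  0.5 -0.5] open 0.0101 grip 107.5 t 6.9 q [-0.36 -0.07  1.72  0.    1.49  1.08]
```

View pics/held.png

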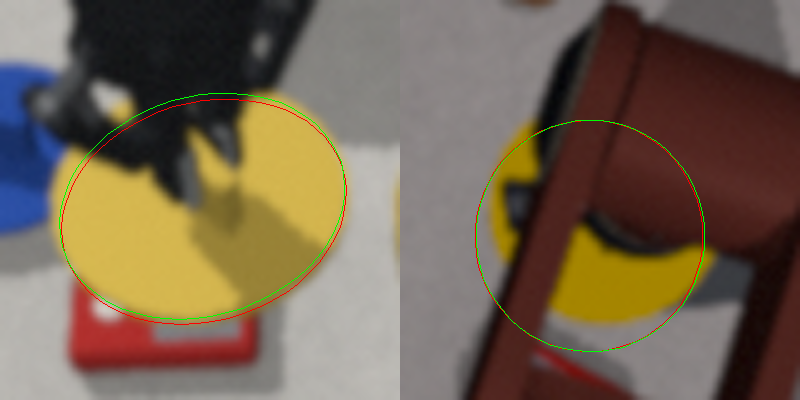

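The lid is held nearly level, but the arm hides much of it in the top view (right half), so I'll refit with the robot pixels masked out.

```bash
cat > fit2.py <<'E'
from go import *
def robot(d,roi,thr):
    x,y,w,h=roi;c=d["img"][y:y+h,x:x+w].astype(int);yl=yellow(d,roi)>0
    m=((c.max(2)<thr)|((c[...,0]-c[...,1]>14)&(c[...,0]<130)))&~yl
    return cv2.dilate(m.astype(np.uint8),np.ones((3,3)))>0
def f(p):
    r=R.from_rotvec([p[3],p[4],0]); return [r.apply(np.vstack([ring(.062,0),ring(.062,.004),ring(.052,-.009),ring(.045,-.014)]))+p[:3]]
def run(s,t,tcp,ths=(75,60),k=44,use=(0,1)):
    V=[]
    for i,d in enumerate((s,t)):
        if i not in use: continue
        u=proj(d,[[tcp[0],tcp[1],tcp[2]-.01]])[0].astype(int); roi=(u[0]-k,u[1]-k,2*k,2*k)
        V.append((d,roi,yellow(d,roi),~robot(d,roi,ths[i])))
    J=lambda p:sum((np.abs(sil(d,f(p),r)-m)*v).sum() for d,r,m,v in V)
    def opt(g,p0,st):
        o=minimize(lambda q:J(g(q)),p0,method='Nelder-Mead',options=dict(initial_simplex=np.vstack([p0]+[np.array(p0)+e for e in np.diag(st)]),xatol=1e-5,fatol=.01,maxiter=1000));return o.x,o.fun,[(m*v).sum() for _,_,m,v in V]
    p0=[tcp[0],tcp[1],tcp[2]-.01]
    a_=opt(lambda q:[*q,0,0],p0,[.005]*3)
    b_=opt(lambda q:q,[*a_[0],0,0],[.004]*3+[.05]*2)
    return a_,b_
if __name__=="__main__":
    s,t=pickle.load(open("pics/held.pkl","rb"));o=status.get_obs();tcp=o["tool_pos"]
    for use in((0,1),(0,),(1,)):
        A,B=run(s,t,tcp,use=use);print(use,"level",(A[0]-tcp).round(4),A[1:],"tilted",(B[0][:3]-tcp).round(4),B[0][3:].round(3),B[1])
E
python3 fit2.py
```

```text
(0, 1) level [-0.0015 -0.0015 -0.0092] (np.float64(230.8313725490196), [np.float64(1801.0), np.float64(510.0)]) tilted [-0.001  -0.0016 -0.0095] [-0.003 -0.037] 220.33725490196076
(0,) level [-0.012   0.0032 -0.0246] (np.float64(150.87058823529412), [np.float64(1801.0)]) tilted [-0.0119  0.0032 -0.0244] [0.008 0.001] 150.2549019607843
(1,) level [-0.0012 -0.0018 -0.0082] (np.float64(44.21568627450981), [np.float64(510.0)]) tilted [-0.0012 -0.0018 -0.0082] [0. 0.] 44.21568627450981
```

```bash
python3 -m jog '[[0,0,0,0.05,-0.9,0.2,-1],[0,0,0,0.05,-0.9,0.2,-1],[0,0,0,0.05,-0.9,0.2,-1],[0,0,0,0.05,-0.9,0.2,-1],[0,0,0,0.05,-0.9,0.2,-1]]'
python3 -m jog '[[0,0,0,0.05,-0.9,0.5,-1],[0,0,0,0,0,0.5,-1],[0,0,0,0,0,0,-1],[0,0,0,0,0,0,-1]]'
cat >> go.py <<'E'
tg=lambda z,off=(.0015,.0012):[tub[0]+off[0],tub[1]+off[1],z]
E
python3 - <<'E'
from go import *
rest(tg(.14),Rd,"hover")
E
```

```text
t: 7.52
tool_pos: [0.551, 0.0022, 0.2115]
tool_rot: [3.135, 0.206, 0.008]
contact_force: [-0.1, -0.2, -0.7]
opening: 0.01
grip_force: 107.6
t: 8.02
tool_pos: [0.5497, 0.0271, 0.1822]
tool_rot: [3.135, 0.203, 0.009]
contact_force: [0.1, -0.1, -0.4]
opening: 0.0094
grip_force: 107.7
hover turn/5deg [ 0.01 -0.06  0.02] shift/30mm [ 0.01 -0.15  1.41] z [0.5497 0.0271 0.1822] F [ 0.1 -0.1 -0.4] open 0.0094 grip 107.7 t 8.03 q [-0.09 -0.09  1.84  0.    1.39  1.35]
```

```bash
python3 -m jog '[[0,-0.06,0,0,-0.15,0.7,-1],[0,0,0,0,0,0.7,-1],[0,0,0,0,0,0,-1],[0,0,0,0,0,0,-1]]'
python3 - <<'E'
from go import *
from station import viewer
rest(tg(.11),Rd,"seat")
tcp=status.get_obs()["tool_pos"]
s=viewer.get_image("scene");t=viewer.get_image("top");pickle.dump((s,t),open("pics/hover.pkl","wb"))
lp_=tcp+[-.0015,-.0012,-.01]
im=[]
for d,(x,y,w,h) in((s,(290,150,100,75)),(t,(260,170,80,60))):
    a_=cv2.resize(np.ascontiguousarray(d["img"][y:y+h,x:x+w]),(400,300),interpolation=cv2.INTER_CUBIC)
    for pts,col in((ring(.062,.004)+lp_,(255,0,0)),(ring(.062,0)+lp_,(0,0,255)),(ring(.058,.1)+[tub[0],tub[1],0],(0,255,0))):
        cv2.polylines(a_,[np.int32((proj(d,pts)-[x,y]+.5)*(400/w))],False,col,1)
    im.append(a_)
cv2.imwrite("pics/hover.png",np.hstack(im)[:,:,::-1])
E
```

```text
t: 8.52
tool_pos: [0.5491, 0.0321, 0.1399]
tool_rot: [3.135, 0.204, 0.0]
contact_force: [-0.6, 0.8, -0.2]
opening: 0.0099
grip_force: 107.6
seat turn/5deg [ 0.   -0.    0.03] shift/30mm [0.01 0.02 1.  ] z [0.5491 0.0321 0.1399] F [-0.6  0.8 -0.2] open 0.0099 grip 107.6 t 8.53 q [-0.08 -0.05  1.87 -0.    1.32  1.36]
```

View pics/hover.png

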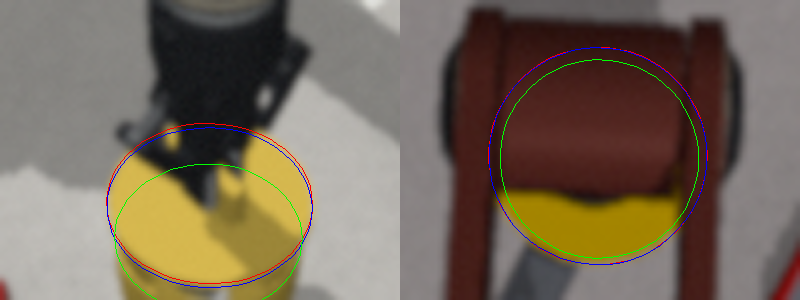

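The overlay matches the lid outline in both views, and the lid is centred over the rim. Lowering.

```bash
python3 -m jog '[[0,0,0,0,0,0.3,-1],[0,0,0,0,0,0.3,-1],[0,0,0,0,0,0,-1]]' 120
python3 -m jog '[[0,0,0,0,0,0.15,-1],[0,0,0,0,0,0,-1]]'
python3 - <<'E'
from go import *
rest(tg(.11),Rd,"seat")
E
```

```text
t: 9.0
tool_pos: [0.5481, 0.0322, 0.1203]
tool_rot: [-3.135, -0.205, 0.004]
contact_force: [0.4, -0.4, -0.6]
opening: 0.0097
grip_force: 118.9
t: 9.25
tool_pos: [0.5518, 0.0319, 0.1192]
tool_rot: [3.134, 0.204, 0.012]
contact_force: [1.4, -1.2, 3.6]
opening: 0.0099
grip_force: 138.7
seat turn/5deg [ 0.02 -0.08  0.03] shift/30mm [-0.08  0.    0.31] z [0.5518 0.0319 0.1192] F [ 1.4 -1.2  3.6] open 0.0099 grip 138.7 t 9.25 q [-0.08 -0.03  1.89 -0.    1.27  1.36]
```

```bash
python3 -m jog '[[0,0,0,0,0,0.1,-1],[0,0,0,0,0,0,-1]]'
python3 -m jog '[[0,0,0,0,0,0.1,-1],[0,0,0,0,0,0,-1]]'
python3 - <<'E'
from go import *
rest(tg(.11),Rd,"seat")
E
```

```text
t: 9.5
tool_pos: [0.5533, 0.0322, 0.1188]
tool_rot: [3.134, 0.204, 0.017]
contact_force: [5.2, 0.8, 8.6]
opening: 0.0091
grip_force: 133.8
t: 9.75
tool_pos: [0.5537, 0.0322, 0.118]
tool_rot: [3.134, 0.204, 0.017]
contact_force: [1.8, 1.1, 18.7]
opening: 0.0099
grip_force: 135.3
seat turn/5deg [ 0.02 -0.12  0.03] shift/30mm [-0.14  0.    0.27] z [0.5537 0.0322 0.118 ] F [ 1.8  1.1 18.7] open 0.0099 grip 135.3 t 9.75 q [-0.08 -0.02  1.89  0.    1.27  1.36]
```

```bash
cat > fit3.py <<'E'
from go import *
import fit2
from station import viewer
Tb=np.vstack([ring(.0469,0),ring(.058,.1)])+[tub[0],tub[1],0]
f0=fit2.f; fit2.f=lambda p:f0(p)+[Tb]
s=viewer.get_image("scene");t=viewer.get_image("top");pickle.dump((s,t),open("pics/now.pkl","wb"))
tcp=status.get_obs()["tool_pos"]
for use in((0,1),(0,)):
    A,B=fit2.run(s,t,tcp,use=use)
    print(use,"level: lid-rim",(A[0]-tp).round(4),A[1:],"tilted",(B[0][:3]-tp).round(4),B[0][3:].round(3),B[1],"lid-tcp",(A[0]-tcp).round(4))
E
python3 fit3.py
```

```text
(0, 1) level: lid-rim [-0.0035  0.0015  0.0013] (np.float64(124.38039215686274), [np.float64(1831.0), np.float64(420.0)]) tilted [-0.0035  0.0005  0.0035] [ 0.025 -0.071] 119.88235294117646 lid-tcp [-0.0092 -0.0004 -0.0167]
(0,) level: lid-rim [-0.0179  0.0106 -0.0172] (np.float64(99.48235294117646), [np.float64(1831.0)]) tilted [-0.0188  0.0108 -0.0178] [ 0.05  -0.062] 92.05882352941175 lid-tcp [-0.0235  0.0088 -0.0352]
```

Run:
```python
from h import *
s,t=pickle.load(open("pics/now.pkl","rb"))
c=lambda d,x,y,w,h,W,H:cv2.resize(d["img"][y:y+h,x:x+w],(W,H),interpolation=cv2.INTER_LANCZOS4)
a=np.hstack([c(s,305,165,75,94,480,600),c(t,275,185,50,94,320,600)])
cv2.imwrite("pics/now.png",np.clip(a[:,:,::-1]*1.3,0,255))
```

```text
[ WARN:0@0.563] global loadsave.cpp:1063 imwrite_ Unsupported depth image for selected encoder is fallbacked to CV_8U.
```

View pics/now.png

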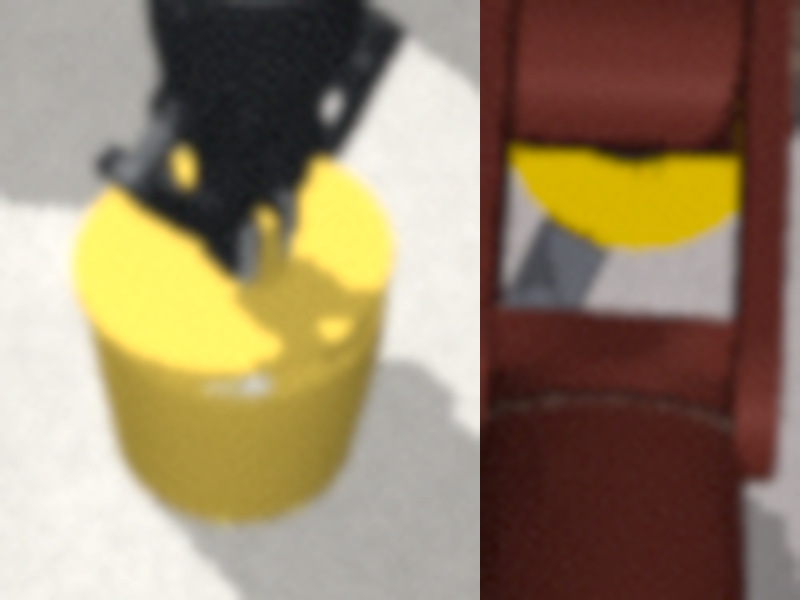

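The lid rests on the tub, with the flange slightly proud and a whitish speck at (250,385). In the top crop its -x edge is at (640,247), which is top pixel (300,223.7). I'll check centring from that edge.

Run:
```python
from go import *
s,t=pickle.load(open("pics/now.pkl","rb"))
# top view: -x edge of the flange per column -> circle offset, for flange at z
def edge(d,c0,c1,r0,r1):
    y=yellow(d,(c0,r0,c1-c0,r1-r0)); return [(c0+i,r0+np.nonzero(y[:,i])[0].max()+.5) for i in range(c1-c0) if y[:,i].any()]
def bp(d,px,z):
    f=200/np.tan(np.radians(d["fovy"])/2);Rm=cv2.Rodrigues(d["rvec"])[0]
    c=-Rm.T@d["tvec"];v=Rm.T@[(px[0]-d["cx"])/f,(px[1]-d["cy"])/f,1];return (c+v*(z-c[2])/v[2])
from scipy.optimize import least_squares
def circ(P):
    o=least_squares(lambda c:np.hypot(P[:,0]-c[0],P[:,1]-c[1])-.062,[tub[0],tub[1]]);return o.x-tub[:2],np.abs(o.fun).max()
e=edge(t,282,311,208,232)
for z in(.104,.108,.112): print(z,circ(np.array([bp(t,p,z)[:2] for p in e])))
# scene: left & right extremes of the yellow, rows of lid
x,y,w,h=305,165,75,94; m=yellow(s,(x,y,w,h))
for r in range(20,60,3):
    nz=np.nonzero(m[r])[0]; print(r+y,nz.min()+x,nz.max()+x,end=" | ")
print()
for off in((0,0,.105),(0,0,.108),(.003,0,.108),(-.003,0,.108),(0,-.003,.108)):
    q=proj(s,ring(.062,.002)+[tub[0]+off[0],tub[1]+off[1],off[2]]); print(off,q.min(0).round(1),q.max(0).round(1))
```

```text
0.104 (array([-0.00379424,  0.00088569]), np.float64(0.001604456998106546))
0.108 (array([-0.00383382,  0.00082278]), np.float64(0.0016152056677811027))
0.112 (array([-0.00387349,  0.00075988]), np.float64(0.0016258695078361224))Traceback (most recent call last):
  File "<stdin>", line 17, in <module>
    return umr_minimum(a, axis, None, out, keepdims, initial, where)
ValueError: zero-size array to reduction operation minimum which has no identity
```

```bash
cat > edge.py <<'E'
from go import *
from scipy.optimize import least_squares
def edge(d,c0,c1,r0,r1):
    y=yellow(d,(c0,r0,c1-c0,r1-r0)); return [(c0+i,r0+np.nonzero(y[:,i])[0].max()+.5) for i in range(c1-c0) if y[:,i].any()]
def bp(d,px,z):
    f=200/np.tan(np.radians(d["fovy"])/2);Rm=cv2.Rodrigues(d["rvec"])[0]
    c=-Rm.T@d["tvec"];v=Rm.T@[(px[0]-d["cx"])/f,(px[1]-d["cy"])/f,1];return (c+v*(z-c[2])/v[2])
def circ(P,r):
    o=least_squares(lambda c:np.hypot(P[:,0]-c[0],P[:,1]-c[1])-r,[tub[0],tub[1]]);return (o.x-tub[:2]).round(4),np.abs(o.fun).max().round(4)
def ext(s,offs,x=300,y=150,w=85,h=110):
    m=yellow(s,(x,y,w,h)); c=np.nonzero(m.sum(0)>1)[0]; print("scene yellow cols",c.min()+x,c.max()+x+1)
    for off in offs:
        q=proj(s,ring(.062,.002)+[tub[0]+off[0],tub[1]+off[1],off[2]]); print(off,(q.min(0)+.5).round(1),(q.max(0)+.5).round(1))
if __name__=="__main__":
    t0=pickle.load(open("pics/top0.pkl","rb"))
    print("tub rim start",circ(np.array([bp(t0,p,.1)[:2] for p in edge(t0,290,312,208,232)]),.058))
    for n,z in(("hover",.132),("now",.109)):
        s,t=pickle.load(open(f"pics/{n}.pkl","rb"))
        print(n,circ(np.array([bp(t,p,z)[:2] for p in edge(t,283,311,208,232)]),.062))
        ext(s,[(0,0,z-.002),(-.004,0,z-.002),(.004,0,z-.002),(0,.004,z-.002)])
E
python3 edge.py
```

```text
tub rim start (array([-0.    ,  0.0003]), np.float64(0.002))
hover (array([-0.0007,  0.0025]), np.float64(0.0017))
scene yellow cols 318 368
(0, 0, 0.13) [316.6 181.6] [368.  221.6]
(-0.004, 0, 0.13) [315.7 180.6] [367.  220.5]
(0.004, 0, 0.13) [317.5 182.6] [369.  222.8]
(0, 0.004, 0.13) [318.  180.9] [369.4 220.9]
now (array([-0.0038,  0.0011]), np.float64(0.0016))
scene yellow cols 317 366
(0, 0, 0.107) [316.9 187.5] [367.4 227.4]
(-0.004, 0, 0.107) [316.1 186.5] [366.5 226.2]
(0.004, 0, 0.107) [317.8 188.5] [368.4 228.5]
(0, 0.004, 0.107) [318.3 186.9] [368.8 226.6]
```

Camera edges put the lid about 4 mm to -x while the tool drifted to +x, so the lid has shifted in the grip. I'll release it on the mouth, retract, and look with the view clear.

```bash
python3 -m jog '[[0,0,0,0,0,-0.07,-1],[0,0,0,0,0,0,-0.4],[0,0,0,0,0,0,-0.4],[0,0,0,0,0,-0.3,-0.4],[0,0,0,0,0,-1,-0.4]]'
python3 -m jog '[[0,0,0,0,0,-1,-0.4],[0,0,0,0,0.5,-1,-0.4],[0,0,0,0,1,-1,-0.4],[0,0,0,0,1,-1,-0.4],[0,0,0,0,1,-1,-0.4]]'
python3 -m jog '[[0,0,0,0,1,0,-0.4],[0,0,0,0,1,0,-0.4],[0,0,0,0,1,0,-0.4],[0,0,0,0,1,0,-0.4],[0,0,0,0,1,0,-0.4]]'
cat > seat.py <<'E'
from edge import *
import fit2
from station import viewer
Tb=np.vstack([ring(.0469,0),ring(.058,.1)])+[tub[0],tub[1],0]
def f(p):
    r=R.from_rotvec([p[3],p[4],0]); return [r.apply(np.vstack([ring(.062,0),ring(.062,.004)]))+p[:3],Tb]
def fb(p,yaw):
    r=R.from_rotvec([p[3],p[4],0])*R.from_euler('z',yaw); return f(p)+[r.apply(box(.006,.025,.004,.036))+p[:3]]
yaw=np.arctan2(bar[1],bar[0])-np.pi/2
fit2.f=lambda p:fb(p,yaw)
s=viewer.get_image("scene");t=viewer.get_image("top");pickle.dump((s,t),open("pics/seat.pkl","wb"))
for use in((0,1),(0,),(1,)):
    A,B=fit2.run(s,t,tp+[0,0,.012],use=use,k=46,ths=(45,30))
    print(use,"level",(A[0]-tp).round(4),A[1:],"tilted",(B[0][:3]-tp).round(4),B[0][3:].round(3),B[1])
rest(tg(.15),Rd,"hover")
E
python3 seat.py
```

```text
t: 10.48
tool_pos: [0.5469, 0.0324, 0.1502]
tool_rot: [-3.134, -0.205, 0.01]
contact_force: [0.0, -0.3, -0.4]
opening: 0.0254
grip_force: 0.0
t: 11.1
tool_pos: [0.5623, -0.0726, 0.3033]
tool_rot: [-3.135, -0.205, 0.001]
contact_force: [-0.1, 0.0, -0.4]
opening: 0.0259
grip_force: 0.0
t: 11.72
tool_pos: [0.5819, -0.2214, 0.3022]
tool_rot: [-3.134, -0.205, 0.001]
contact_force: [0.8, 0.3, 0.1]
opening: 0.0254
grip_force: 0.0
(0, 1) level [0.0021 0.0018 0.0052] (np.float64(123.49803921568626), [np.float64(2232.0), np.float64(1421.0)]) tilted [0.002  0.0017 0.0044] [ 0.089 -0.043] 112.56470588235294
(0,) level [-0.029   0.0257 -0.0405] (np.float64(57.94117647058823), [np.float64(2232.0)]) tilted [-0.0287  0.0247 -0.0386] [ 0.005 -0.016] 54.50980392156863
(1,) level [0.0025 0.0016 0.0001] (np.float64(32.937254901960785), [np.float64(1421.0)]) tilted [0.0025 0.0016 0.0001] [0. 0.] 32.937254901960785
hover turn/5deg [-0.    0.02 -0.  ] shift/30mm [ 0.02 -8.55  5.06] z [ 0.5817 -0.2229  0.3017] F [-0.6 -0.3 -0.6] open 0.0257 grip 0.0 t 11.82 q [-0.48  0.02  1.53 -0.    1.59  0.96]
```

The lid now sits 5 mm proud on the nubs, level and centred within about 2–3 mm. Next I'll press on the bar top (z about 0.141) with shut fingers.

```bash
python3 -m jog '[[0,0,0,0,-1,0,-1],[0,0,0,0,-1,0,-1],[0,0,0,0,-1,0,-1],[0,0,0,0,-1,0.2,-1],[0,0,0,0,-1,0.4,-1]]'
python3 -m jog '[[0,0,0,0,-1,0.8,-1],[0,0,0,0,-1,1,-1],[0,0,0,0,-1,1,-1],[0,0,0,0,-0.55,0.8,-1],[0,0,0,0,0,0.5,-1]]'
python3 -m jog '[[0,0,0,0,0,0,-1]]'
python3 - <<'E'
from go import *
rest(tg(.141),Rd,"bar top")
E
```

```text
t: 12.45
tool_pos: [0.5623, -0.0702, 0.2849]
tool_rot: [-3.135, -0.205, -0.001]
contact_force: [-0.3, 1.4, 0.7]
opening: 0.0002
grip_force: 0.0
t: 13.08
tool_pos: [0.5475, 0.0352, 0.1598]
tool_rot: [-3.134, -0.208, 0.004]
contact_force: [0.6, 0.2, -0.5]
opening: 0.0003
grip_force: 0.0
t: 13.2
tool_pos: [0.5479, 0.0336, 0.1602]
tool_rot: [-3.135, -0.205, 0.004]
contact_force: [-0.4, -0.2, 0.5]
opening: 0.0001
grip_force: 0.0
bar top turn/5deg [-0.    0.03  0.03] shift/30mm [0.05 0.08 0.64] z [0.5479 0.0336 0.1602] F [-0.4 -0.2  0.5] open 0.0001 grip 0.0 t 13.2 q [-0.07 -0.07  1.86 -0.    1.36  1.37]
```

```bash
python3 -m jog '[[0,0,0,0.05,0.07,0.5,-1],[0,0,0,0,0,0.1,-1],[0,0,0,0,0,0,-1]]'
python3 -m jog '[[0,0,0,0,0,0.1,-1],[0,0,0,0,0,0,-1]]'
python3 -m jog '[[0,0,0,0,0,0.05,-1],[0,0,0,0,0,0,-1]]'
```

```text
t: 13.58
tool_pos: [0.5505, 0.0314, 0.1432]
tool_rot: [-3.135, -0.204, 0.001]
contact_force: [-0.5, 0.4, -0.3]
opening: -0.0
grip_force: 0.0
t: 13.82
tool_pos: [0.5513, 0.0316, 0.1417]
tool_rot: [3.134, 0.205, 0.003]
contact_force: [-1.3, -1.0, 4.2]
opening: -0.0
grip_force: 2.1
t: 14.08
tool_pos: [0.5516, 0.0315, 0.1415]
tool_rot: [3.134, 0.205, 0.004]
contact_force: [-3.5, -2.5, 9.6]
opening: 0.0
grip_force: 5.0
```

Contact came at z = 0.1415, as expected for a 5 mm proud lid. I'll press on in small steps.

```bash
python3 -m jog '[[0,0,0,0,0,0.08,-1],[0,0,0,0,0,0,-1]]'
python3 -m jog '[[0,0,0,0,0,0.08,-1],[0,0,0,0,0,0,-1]]'
python3 -m jog '[[0,0,0,0,0,0.08,-1],[0,0,0,0,0,0,-1]]'
```

```text
t: 14.32
tool_pos: [0.552, 0.0313, 0.1412]
tool_rot: [3.133, 0.205, 0.005]
contact_force: [-8.5, -1.3, 18.5]
opening: 0.0001
grip_force: 9.5
t: 14.58
tool_pos: [0.5523, 0.0312, 0.1411]
tool_rot: [3.133, 0.205, 0.005]
contact_force: [-13.3, -1.5, 28.0]
opening: -0.0
grip_force: 14.2
t: 14.82
tool_pos: [0.5526, 0.0312, 0.1409]
tool_rot: [3.133, 0.205, 0.006]
contact_force: [-18.3, -2.2, 36.7]
opening: -0.0001
grip_force: 18.9
```

The side force of -18 N shows the arm dragging the lid to +x as it presses. I'll ease that off with a -x shift and back the press off a little.

```bash
python3 -m jog '[[0,0,0,-0.12,0,-0.04,-1],[0,0,0,0,0,0,-1]]'
python3 -m jog '[[0,0,0,-0.08,0,0,-1],[0,0,0,0,0,0,-1]]'
python3 - <<'E'
from go import *
rest(tg(.136),Rd,"pressed")
E
```

```text
t: 15.08
tool_pos: [0.5516, 0.0314, 0.1409]
tool_rot: [3.134, 0.205, 0.019]
contact_force: [-4.4, 1.4, 23.4]
opening: 0.0001
grip_force: 12.2
t: 15.32
tool_pos: [0.5469, 0.0312, 0.136]
tool_rot: [3.135, 0.205, 0.011]
contact_force: [1.3, 0.0, 9.9]
opening: -0.0002
grip_force: 6.2
pressed turn/5deg [ 0.01 -0.08  0.03] shift/30mm [ 0.09  0.   -0.  ] z [0.5469 0.0312 0.136 ] F [1.3 0.  9.9] open -0.0002 grip 6.2 t 15.32 q [-0.08 -0.06  1.89  0.    1.31  1.36]
```

It clipped: the tip dropped 5 mm to z = 0.136, the seated height. One firmer press, then retract and check.

```bash
python3 -m jog '[[0,0,0,0,0,0.08,-1],[0,0,0,-0.03,0,0,-1]]'
python3 -m jog '[[0,0,0,0,0,-0.3,-1],[0,0,0,0,0,-1,-1],[0,0,0,0,0,-1,-1],[0,0,0,0,1,-1,-1],[0,0,0,0,1,-1,-1]]'
python3 -m jog '[[0,0,0,0,1,0,-1],[0,0,0,0,1,0,-1],[0,0,0,0,1,0,-1],[0,0,0,0,1,0,-1],[0,0,0,0,1,0,-1]]'
python3 seat.py
python3 - <<'E'
from h import *
s,t=pickle.load(open("pics/seat.pkl","rb"))
c=lambda d,x,y,w,h,W,H:cv2.resize(d["img"][y:y+h,x:x+w],(W,H),interpolation=cv2.INTER_LANCZOS4)
cv2.imwrite("pics/seat.png",np.hstack([c(s,300,160,84,105,400,500),c(t,262,170,76,95,400,500)])[:,:,::-1])
E
```

```text
t: 15.58
tool_pos: [0.547, 0.0312, 0.136]
tool_rot: [3.135, 0.205, 0.013]
contact_force: [-0.4, 2.2, 17.6]
opening: -0.0002
grip_force: 8.9
t: 16.2
tool_pos: [0.5508, -0.0289, 0.2591]
tool_rot: [-3.134, -0.206, 0.004]
contact_force: [0.1, -0.4, 0.5]
opening: -0.0001
grip_force: 0.0
t: 16.82
tool_pos: [0.5703, -0.178, 0.2579]
tool_rot: [-3.134, -0.204, 0.004]
contact_force: [-0.3, 1.1, 0.1]
opening: -0.0001
grip_force: 0.0
(0, 1) level [-0.0003  0.0001 -0.0004] (np.float64(104.65098039215685), [np.float64(2184.0), np.float64(1405.0)]) tilted [-0.0002  0.0006 -0.0013] [-0.013  0.022] 101.1843137254902
(0,) level [ 0.0006 -0.0006  0.0013] (np.float64(76.92156862745097), [np.float64(2184.0)]) tilted [-0.0154  0.0115 -0.0212] [-0.047  0.014] 53.180392156862744
(1,) level [-0.0003  0.0007  0.0045] (np.float64(28.188235294117646), [np.float64(1405.0)]) tilted [-0.0001  0.0007  0.0019] [0.011 0.016] 27.250980392156862
hover turn/5deg [-0.01  0.03 -0.  ] shift/30mm [ 0.21 -7.06  3.6 ] z [ 0.5703 -0.1794  0.2578] F [-0.2  1.1 -0.6] open -0.0001 grip 0.0 t 16.93 q [-0.43 -0.02  1.65 -0.    1.52  1.01]
```

View pics/seat.png

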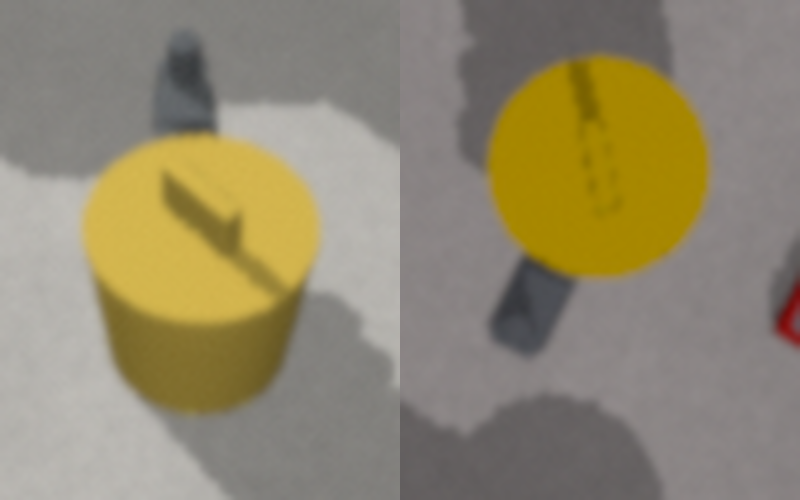

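The lid is seated: the flange is flush and centred within 1 mm (scene crop ellipse at (200,230)), and the lock is still out at (525,310) in the top crop. Next I'll grip the lock post with tool x pointing inwards.

```bash
cat >> go.py <<'E'
u=np.array([np.cos(np.radians(tub[2])),np.sin(np.radians(tub[2])),0]); Rl=frame(u,[0,0,-1])
lockp=lambda r,z:[*(tub[:2]-r*u[:2]),z]
E
python3 -m jog '[[0,0,1,-0.4,-1,0,-0.2],[0,0,1,-0.4,-1,0,-0.2],[0,0,1,-0.4,-1,0,-0.2],[0,0,1,-0.4,-1,0,-0.2],[0,0,1,-0.4,-1,0,-0.2]]' 40
python3 - <<'E'
from go import *
rest(lockp(.103,.19),Rl,"over post")
E
```

```text
t: 17.55
tool_pos: [0.5169, -0.0241, 0.2585]
tool_rot: [-3.104, 0.483, 0.003]
contact_force: [-0.0, -0.3, -0.3]
opening: 0.0343
grip_force: 0.0
over post turn/5deg [0.   0.02 2.06] shift/30mm [-2.94 -2.66  2.29] z [ 0.5169 -0.0241  0.2585] F [-0.  -0.3 -0.3] open 0.0343 grip 0.0 t 17.55 q [-0.19 -0.22  1.83  0.    1.54  1.69]
```

```bash
python3 -m jog '[[0,0,0,-1,-0.9,0,-0.2],[0,0,0,-1,-0.9,0.5,-0.2],[0,0,0,-0.9,-0.9,0.5,-0.2],[0,0,1,0,0,0.5,-0.2],[0,0,1,0,0,0.5,-0.2]]'
python3 -m jog '[[0,0,0,0,0,0,-0.2]]'
python3 - <<'E'
from go import *
rest(lockp(.103,.116),Rl,"grip post")
E
```

```text
t: 18.18
tool_pos: [0.4582, 0.0787, 0.1982]
tool_rot: [3.051, -0.749, -0.003]
contact_force: [-0.3, 0.5, 0.0]
opening: 0.0339
grip_force: 0.0
t: 18.3
tool_pos: [0.4577, 0.0782, 0.1973]
tool_rot: [3.051, -0.744, -0.007]
contact_force: [-0.2, -0.1, 0.4]
opening: 0.0339
grip_force: 0.0
grip post turn/5deg [0.02 0.05 0.12] shift/30mm [-0.02 -0.01  2.71] z [0.4577 0.0782 0.1973] F [-0.2 -0.1  0.4] open 0.0339 grip 0.0 t 18.3 q [ 0.01 -0.32  2.01  0.    1.46  2.06]
```

```bash
python3 -m jog '[[0,0,0.1,0,0,0.9,-0.2],[0,0,0,0,0,0.9,-0.2],[0,0,0,0,0,0.4,-0.2],[0,0,0,0,0,0.4,-0.2],[0,0,0,0,0,0,-0.2]]'
python3 - <<'E'
from go import *
rest(lockp(.103,.116),Rl,"grip post")
E
python3 -m jog '[[0,0,0,0,0,0,-1],[0,0,0,0,0,0,-1],[0,0,0,0,0,0,-1],[0,0,0,0,0,0,-1]]' 40
```

```text
t: 18.92
tool_pos: [0.4592, 0.0775, 0.1211]
tool_rot: [3.048, -0.76, -0.002]
contact_force: [0.0, 0.4, 0.2]
opening: 0.0342
grip_force: 0.0
grip post turn/5deg [ 0.01  0.01 -0.  ] shift/30mm [-0.08 -0.    0.17] z [0.4592 0.0775 0.1211] F [0.  0.4 0.2] open 0.0342 grip 0.0 t 18.93 q [ 0.01 -0.25  2.08  0.    1.31  2.07]
t: 19.42
tool_pos: [0.46, 0.0774, 0.1225]
tool_rot: [3.048, -0.761, 0.002]
contact_force: [-2.2, -1.6, 6.0]
opening: 0.016
grip_force: 39.4
```

The post is gripped, so I'll slide it in.

```bash
python3 -m jog '[[0,0,0,0.2,0,-0.05,-1],[0,0,0,0.2,0,0,-1],[0,0,0,0.2,0,0,-1],[0,0,0,0.15,0,0,-1],[0,0,0,0,0,0,-1]]'
python3 - <<'E'
from go import *
rest(lockp(.079,.1225),Rl,"in")
E
```

```text
t: 20.05
tool_pos: [0.4781, 0.0677, 0.1225]
tool_rot: [-3.047, 0.761, 0.009]
contact_force: [-7.5, 4.0, 3.8]
opening: 0.0164
grip_force: 39.6
in turn/5deg [ 0.01  0.06 -0.01] shift/30mm [0.01 0.   0.  ] z [0.4781 0.0677 0.1225] F [-7.5  4.   3.8] open 0.0164 grip 39.6 t 20.05 q [-0.01 -0.2   2.04  0.    1.31  2.04]
```

```bash
python3 -m jog '[[0,0,0,0.12,0,0,-1],[0,0,0,0,0,0,-1]]'
python3 -m jog '[[0,0,0,0.12,0,0,-1],[0,0,0,0,0,0,-1]]'
```

```text
t: 20.3
tool_pos: [0.4783, 0.0676, 0.1225]
tool_rot: [-3.046, 0.76, 0.023]
contact_force: [-18.8, 8.3, 12.0]
opening: 0.0163
grip_force: 40.4
t: 20.55
tool_pos: [0.4785, 0.0675, 0.1224]
tool_rot: [-3.045, 0.759, 0.037]
contact_force: [-31.0, 13.9, 20.8]
opening: 0.0162
grip_force: 41.2
```

It is at the hard stop: 34 N with no further motion, at 79 mm radius as specified. Relax, open, retract and check.

```bash
python3 -m jog '[[0,0,0,-0.18,0,0,-1],[0,0,0,0,0,0,-1]]'
python3 -m jog '[[0,0,0,0,0,0,-0.2],[0,0,0,0,0,0,-0.2],[0,0,0,0,0,-0.3,-0.2],[0,0,0,0,0,-1,-0.2],[0,0,0,0,0,-1,-0.2]]'
python3 -m jog '[[0,0,0,0,0,-1,-0.2],[0,0,0,0,0,-1,-0.2],[0,0,0,0,1,-1,-0.2],[0,0,0,0,1,-1,-0.2],[0,0,0,0,1,0,-0.2]]'
python3 -m jog '[[0,0,0,0,1,0,-0.2],[0,0,0,0,1,0,-0.2],[0,0,0,0,1,0,-0.2],[0,0,0,0,1,0,-0.2],[0,0,0,0,0,0,-0.2]]'
cat > fin.py <<'E'
from edge import *
from station import viewer
exec(open("seat.py").read())
# lock: far end of the dark block in the top view along -u
T,_=cv2.threshold(t["img"][208:243,272:312].max(2),0,255,cv2.THRESH_OTSU)
t0=pickle.load(open("pics/top0.pkl","rb"))
for d in(t0,t):
    v=[]
    for r in np.arange(.06,.14,.0005):
        q=proj(d,[lockp(r,.111)])[0]; v.append(d["img"][int(round(q[1])),int(round(q[0]))].max())
    v=np.array(v); print("dark until r=",np.arange(.06,.14,.0005)[np.nonzero((v<79))[0].max()], T)
E
python3 fin.py
```

```text
t: 20.8
tool_pos: [0.4782, 0.0676, 0.1225]
tool_rot: [-3.047, 0.76, 0.013]
contact_force: [-11.8, 5.2, 7.6]
opening: 0.0162
grip_force: 39.7
t: 21.42
tool_pos: [0.4812, 0.0659, 0.1933]
tool_rot: [3.048, -0.761, 0.001]
contact_force: [0.4, 0.3, -0.1]
opening: 0.0343
grip_force: 0.0
t: 22.05
tool_pos: [0.4396, -0.0145, 0.3164]
tool_rot: [-3.048, 0.761, -0.011]
contact_force: [-0.1, -1.0, -1.4]
opening: 0.0341
grip_force: 0.0
t: 22.68
tool_pos: [0.3819, -0.1206, 0.3128]
tool_rot: [3.046, -0.766, 0.002]
contact_force: [-0.3, 0.1, -0.6]
opening: 0.0342
grip_force: 0.0
(0, 1) level [ 0.0002 -0.     -0.0015] (np.float64(177.55686274509804), [np.float64(2136.0), np.float64(1357.0)]) tilted [ 0.0001  0.0003 -0.0018] [-0.025  0.015] 175.2235294117647
(0,) level [ 0.0029 -0.0024  0.0026] (np.float64(109.31372549019608), [np.float64(2136.0)]) tilted [0.0007 0.0004 0.0039] [-0.097 -0.058] 97.75686274509803
(1,) level [ 0.0007  0.     -0.0102] (np.float64(71.1686274509804), [np.float64(1357.0)]) tilted [ 0.0006  0.0001 -0.0104] [0.018 0.001] 70.91372549019607
hover turn/5deg [ 0.   -0.01 -7.08] shift/30mm [ 2.54 -7.05  5.42] z [ 0.3825 -0.1193  0.3126] F [-0.6 -0.   0. ] open 0.0341 grip 0.0 t 22.77 q [-0.49 -0.55  1.98  0.    1.71  1.57]
dark until r= 0.11400000000000005 111.0
dark until r= 0.07550000000000001 111.0
```

Run:
```python
from edge import *
t0=pickle.load(open("pics/top0.pkl","rb"));s,t=pickle.load(open("pics/seat.pkl","rb"))
rs=np.arange(.05,.135,.004);print((rs*1000).astype(int))
for d in(t0,t): print([int(d["img"][tuple(np.round(proj(d,[lockp(r,.111)])[0]).astype(int)[::-1])].max()) for r in rs])
```

```text
[ 50  54  58  62  66  70  74  78  82  86  90  94  98 102 106 110 114 118
 122 126 130 134]
[98, 81, 71, 57, 54, 58, 56, 58, 57, 56, 52, 54, 58, 57, 56, 64, 76, 94, 95, 95, 93, 93]
[82, 81, 80, 77, 66, 70, 78, 80, 80, 82, 81, 80, 80, 83, 104, 130, 133, 133, 134, 134, 132, 135]
```

Run:
```python
from edge import *
s,t=pickle.load(open("pics/seat.pkl","rb"))
im=cv2.imread("pics/seat.png")[:,400:,::-1]
b=t["img"].copy(); b[170:265,262:338]=cv2.resize(im,(76,95),interpolation=cv2.INTER_AREA)
rs=np.arange(.026,.13,.003);print((rs*1000).round().astype(int).tolist())
g=lambda d,r,z,ch:int(d[tuple(np.round(proj(t,[lockp(r,z)])[0]).astype(int)[::-1])][ch])
for d in(b,t["img"]):
    for ch in(0,2): print([g(d,r,.111,ch) for r in rs])
# scene view: post top, best NCC of pre-push post patch after moving lock by s
s0=pickle.load(open("pics/scene0.pkl","rb"))
q=[proj(s,[post(tub,.103-k)])[0].round(1).tolist() for k in(0,.012,.024)];print(q)
c=int(q[2][0]); print("scene column R above tub:",[(r,s["img"][r,c-4:c+5].max(1).min() if 0 else int(s["img"][r,c].max()),int(s["img"][r,c,0])-int(s["img"][r,c,2])) for r in range(164,200,2)])
print("at out post",s["img"][169:176,338:341].max(2).mean(1))
```

```text
[26, 29, 32, 35, 38, 41, 44, 47, 50, 53, 56, 59, 62, 65, 68, 71, 74, 77, 80, 83, 86, 89, 92, 95, 98, 101, 104, 107, 110, 113, 116, 119, 122, 125, 128]
[168, 167, 168, 166, 167, 167, 167, 167, 167, 168, 168, 155, 130, 77, 71, 76, 77, 75, 72, 63, 62, 62, 68, 68, 76, 77, 77, 77, 92, 115, 135, 138, 138, 138, 137]
[0, 0, 0, 0, 0, 0, 0, 0, 0, 0, 0, 1, 19, 61, 75, 83, 84, 82, 79, 68, 68, 69, 74, 74, 83, 84, 83, 84, 95, 113, 130, 133, 132, 132, 132]
[162, 162, 162, 161, 149, 130, 110, 82, 82, 74, 73, 73, 70, 60, 61, 64, 70, 73, 74, 74, 74, 74, 73, 73, 73, 73, 83, 104, 130, 133, 134, 133, 134, 134, 132]
[0, 0, 0, 0, 0, 0, 36, 74, 74, 81, 81, 80, 77, 66, 67, 70, 78, 80, 80, 81, 82, 81, 80, 80, 80, 81, 88, 103, 125, 127, 128, 128, 128, 129, 127]
[[338.0, 167.3], [338.4, 170.8], [338.8, 174.2]]
scene column R above tub: [(164, 126, 5), (166, 126, 5), (168, 124, 4), (170, 125, 4), (172, 111, 0), (174, 104, -6), (176, 92, -6), (178, 70, -5), (180, 65, -4), (182, 68, -5), (184, 88, -5), (186, 101, -6), (188, 102, -7), (190, 97, -5), (192, 117, 48), (194, 185, 116), (196, 203, 127), (198, 178, 112)]
at out post [124.         123.33333333 119.         110.         104.66666667
 102.          99.        ]
```

The tongue's inner edge moved from 63 mm to about 43 mm radius, over the flange. The post top in the scene view is where "fully in" predicts, and the hard stop was felt. The arm is clear, so I'll hand in.

```bash
python3 -c "
from station import finish_job
print(finish_job())"
```

```text
the job is handed in; nothing more can be done
None
```

The lid is clipped onto the larger tub, measured level and centred within about 1 mm. Its lock is slid in to the hard stop, the arm is clear, and the job was handed in at about 23 s with no verdict returned.

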